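Loosen the glue press two turns

TASK

The glue under the press with the yellow wheel has set, so loosen it: with a fingertip on the knurled rim, roll the yellow wheel anticlockwise (seen from above) until its white mark comes to the red pointer, then go on for two more full turns, so that the mark stops over the pointer again, and take the hand away. Work on the rim only, not at the middle of the wheel, and do not grip or lift anything; leave the blue press, both plinths and the other things on the table as they are.

Things in the scene. Friction and masses are not known exactly. Their poses are not given: they have to be found in the camera images.
- press_yellow: The glue press, fixed: base 160 x 140 x 20 mm (x by y), two posts, a bridge along its y axis (34 x 144 mm, top 112 mm up). Origin: centre of the base's underside, below the wheel's axis. A flat red pointer sticks out along the press's +x, 14 mm wide, its tip 98 mm from the axis, beyond the wheel's rim. Its wheel is yellow: the one to loosen.
- press_blue: The other glue press, fixed: base 160 x 140 x 20 mm (x by y), two posts, a bridge along its y axis (34 x 144 mm, top 112 mm up). Origin: centre of the base's underside, below the wheel's axis. A flat red pointer sticks out along the press's +x, 14 mm wide, its tip 98 mm from the axis, beyond the wheel's rim. Its wheel is blue: leave it alone.
- wheel_yellow (a joint): Turn of the yellow wheel about its upright axis (rad), growing anticlockwise from above; 0 = white mark over the pointer (press's +x), then 2 pi per turn, no wrapping. Starts between -1.6 and -0.4, the mark that far short of the pointer; stop at -2. Even friction of 0.08 N m (1.7 N at the rim); stays where left; climbs 3 mm per turn.
- wheel_yellow_top (a point): Centre of the yellow wheel's flat top, 154 mm above the table at joint 0. Wheel 24 mm thick, 96 mm across, too wide to grip: a disc of radius 42 mm with 20 upright round knurls, radius 4 mm, centred 44 mm out; 6 mm gaps let a fingertip's corner bite. Open air all round the rim; 18 mm between its underside and bridge and pointer.
- wheel_yellow_mark (a point): Outer end of the white mark on the yellow wheel's top (a line 7 mm wide from near the centre, 2 to 40 mm out), 38 mm from the axis; it turns with the wheel.
- pointer_yellow (a point): Tip of the yellow press's red pointer, 97 mm from the axis at 112 mm height.
- spindle_yellow: Steel spindle that carries the yellow wheel, with a round pad 50 mm across under it, just above the wooden plinth; rises with the wheel. Origin on the axis at table height (0 when the wheel's joint is 0).
- wheel_blue_mark (a point): Outer end of the white mark on the blue wheel's top (the same kind of wheel), 38 mm from its axis.
- plinth_yellow: Loose stepped wooden plinth, 100 x 85 x 30 mm, 0.2 kg, lying on the base of the yellow press under the pad; origin at the centre of its underside. It stays there.
- plinth_blue: The same in dark wood, under the blue press.
- cup_a: White plastic cup, 72 mm across, 85 mm high; origin at the centre of its foot.
- cup_b: Another such cup.
- paint_jar: Small red paint jar, 30 mm across, 45 mm high, between the presses; origin at the centre of its foot.
- glue: White glue bottle, 40 mm across, 110 mm high, orange cap; origin at the centre of its foot.
- screwdriver: Screwdriver lying on the table, 170 mm long along its x axis.
- brush: Brush lying on the table, 160 mm long along its x axis.
- jet: Grey model jet, 166 mm long, 120 mm span, about 105 mm high, on a wooden stand; origin at the centre of the stand's underside.
There are look-alikes about, which are no part of the job. Leave any orange look-alike of the press_yellow alone.

How it is judged:
By the outcome, as a careful person would: the job done as asked, in the order asked, and still so for the second after the job is handed in, with the robot touching nothing.
It also fails if it takes over 67 s, if anything falls off the work surface, if the arm or the gripper's body presses on something with over 40 N, if the wrist force passes 120 N, or if a joint passes its speed limit or range.

ROBOT

A 7-joint arm with a two-finger parallel gripper is mounted at the origin on the work surface. World frame = base frame: x ahead of the robot, y to its left, z up, the work surface at z = 0. Lengths are in mm, angles in rad, forces in N, time in s.
With the tool pointing down it reaches from about 400 to 875 mm from the base axis. Payload 4.4 kg.
Tool frame: the origin (TCP) lies at the very end of the fingers, on their centre line; the grasp point (between the pads) lies 19 mm behind it (ctrl.grip_depth is the distance from the TCP to the grasp point, in mm); z points along the fingers, x is the direction in which the jaws open and shut, and the axes are right-handed (so a half turn about z gives the same grasp; the last joint's range is limited). The gripper opens to 85 mm and grips with 20 to 120 N. Pads are 22 mm wide; open, the fingers measure 114 mm over their backs; the gripper's body (76 mm by 85 mm) begins 54 mm behind the grasp point. The pads swing forward as they close: fully open they stand 13 mm farther back than shut.
Start: joints at [1.265, 0.628, 0.038, 1.517, -0.027, 0.996, -0.02], TCP at [154.408, -631.408, 231.313] pointing down, gripper open.
Joint ranges: [-3.06, 3.06], [-0.37, 2.12], [-1.25, 1.32], [0.18, 2.47], [-1.1, 4.24], [0.23, 1.98], [-2.94, 2.94]. Speed limits (rad/s): [2.57, 2.57, 3.14, 3.14, 3.14, 3.14, 3.14].

INTERFACE

Orientations are given as [roll, pitch, yaw] about the fixed x, y, z axes, in that order (R = Rz(yaw) Ry(pitch) Rx(roll)).
In Python, from cell import ctrl gives the robot as it stands.
- The arm moves only by the shell command python3 -m creep 'ROWS'. ROWS is JSON, a list of rows, each an object with "hand": the opening, from 0 (shut) to 1 (fully open); "travel": the shift along the tool's x, y, z in cm, a list of three; "angular": the turn, a rotation vector about the tool's x, y, z in degrees, a list of three. In form: [{"hand": hand, "travel": [tx, ty, tz], "angular": [rx, ry, rz]}, ...]. A call has 1 to 20 rows; each row is the pose to reach, as a shift and turn from the pose measured when the call began, along the tool's axes at that moment; what a row does not reach only later rows make up. A row lasts 1/10 s, in which the tool goes at most 50 mm and 8.59 degrees, less where a joint would pass 70% of its speed; a pose out of reach is approached as far as the arm can. A call with a gripper value outside its range is refused whole. The fingers move at their own pace and stop on an object; the grip force is fixed at half the most. Time passes only in rows, so rows that repeat a pose let the fingers close. It gives the time, the measured TCP pose, the force and the opening at its end, in the units of the state.
- ctrl.read_state(): the state, without advancing time (a new reading comes with each control period).
- ctrl.get_image(name): name is "side" or "top"; returns a dict with "frame" (400x640x3 uint8, red, green, blue), "fx", "fy", "cx", "cy" (pixels), "origin" and "orientation" of the camera in the world. Camera axes: x right, y down, z forward; pixel columns grow to the right and rows downward; lengths in mm; the calibration is good to about 2 mm. A picture is of the moment at which its call begins. There is no depth.
- ctrl.finish_job(): hands the job in, once; it reports no verdict.
Trained networks look in the newest picture that a camera, given by its name, has taken for a name from the list of things; names that differ only in an ending like _2 or _b are one class to them, and where a whole thing is asked for, a point or a joint stands for the part that bears it (a point fixed in the world has none). Each returns a list of dicts, best first, with "confidence" (0 to 1); they miss things now and then, are a little off and sometimes report something else, mostly with a low value. They report only what shows in the picture. A call takes as long as a camera call. They do not tell look-alikes from the thing itself.
- ctrl.regions_of(camera, thing): "region" (400x640 bool, what is visible of it).
- ctrl.spot_point(camera, thing): "at" ([x, y, z] in mm, in world coordinates, good to about 4 mm: a listed point, or the origin of a listed thing).
The state is a dict: "clock": time; "qpos": joint angles; "qd": joint speeds; "tau": joint torques, N m; "eef_pos": TCP position; "tool_rot": TCP orientation; "force": force on the tool from outside, world axes, zero at the start; "torque": the same for the moment, N m; "width": finger opening in mm.
Only numpy, scipy, OpenCV 4.12 (cv2) and the standard library are available. Lean on these libraries where they do the work, as an engineer would, in place of code of your own. Each camera call takes 0.05 s, during which the arm holds its last target. There are 200 camera calls.

## Working session

There is one attempt and no reset: what is moved stays moved. The work goes in short steps, Python scripts to look and compute and a shell command to move; the robot and the scene stay as the last step left them, time stands still between calls to the robot, and variables do not carry over. Pictures are saved under pics/ and viewed, about 8 in all and at most 12, crops included, and the job is handed in when it is done.

```bash
mkdir -p pics
cat > h.py <<'E'
from cell import ctrl
import cv2,numpy as np
def snap(c,f,crop=None,s=1):
    im=ctrl.get_image(c); a=im["frame"][:,:,::-1]
    if crop: x0,y0,x1,y1=crop; a=a[y0:y1,x0:x1]
    cv2.imwrite("pics/"+f,cv2.resize(a,None,fx=s,fy=s,interpolation=cv2.INTER_CUBIC)); return im
E
python3 - <<'E'
from h import *
for c in("top","side"):
    im=snap(c,c+"0.png"); print(c,im["origin"],im["orientation"],im["fx"],im["cx"],im["cy"])
    for t in("press_yellow","wheel_yellow_top","wheel_yellow_mark","pointer_yellow"):
        print(t,[(np.round(d["at"]).tolist(),round(d["confidence"],2)) for d in ctrl.spot_point(c,t)])
s=ctrl.read_state();print({k:np.round(v,3).tolist() for k,v in s.items()})
E
```

```text
top [ 266.6812832   -24.18480915 1445.18925418] [-2.99092628  0.0095945  -1.57758831] 470.95648415264503 324.95929763600583 196.08260352553538
press_yellow [([184.0, 357.0, 2.0], 0.87), ([559.0, 214.0, 2.0], 0.67)]
wheel_yellow_top [([554.0, 213.0, 156.0], 0.88), ([181.0, 356.0, 157.0], 0.64)]
wheel_yellow_mark [([220.0, 345.0, 155.0], 0.95), ([588.0, -4.0, -2.0], 0.62), ([580.0, 185.0, 152.0], 0.55), ([654.0, 198.0, 108.0], 0.48)]
pointer_yellow [([654.0, 199.0, 108.0], 0.84), ([358.0, 201.0, -2.0], 0.73), ([278.0, 323.0, 113.0], 0.71), ([581.0, -442.0, 0.0], 0.43)]
side [204.96867482 769.60471647 968.8344623 ] [-2.36165443e+00 -2.36547800e-04 -2.80376315e+00] 433.4298790519837 321.24048804688664 196.88375645228587
press_yellow [([560.0, 218.0, -0.0], 0.96), ([181.0, 357.0, -1.0], 0.91)]
wheel_yellow_top [([562.0, 219.0, 153.0], 0.84), ([186.0, 361.0, 149.0], 0.56)]
wheel_yellow_mark [([224.0, 346.0, 153.0], 0.83)]
pointer_yellow [([656.0, 198.0, 112.0], 0.87), ([277.0, 326.0, 115.0], 0.74)]
{'clock': 0.5, 'qpos': [1.265, 0.628, 0.038, 1.517, -0.027, 0.996, -0.02], 'qd': [-0.001, 0.0, -0.001, -0.001, -0.001, 0.001, -0.001], 'tau': [-0.0, -56.279, 1.224, -19.36, 0.011, 0.003, 0.0], 'eef_pos': [154.426, -631.364, 231.277], 'tool_rot': [-3.142, 0.0, -1.331], 'force': [-0.098, -0.592, 0.163], 'torque': [0.042, -0.008, 0.028], 'width': 85.097}
```

```bash
ls; python3 -c "
import cv2,numpy as np
a=cv2.imread('pics/top0.png');print(a.shape)"
```

```text
h.py
pics
(400, 640, 3)
```

View pics/top0.png

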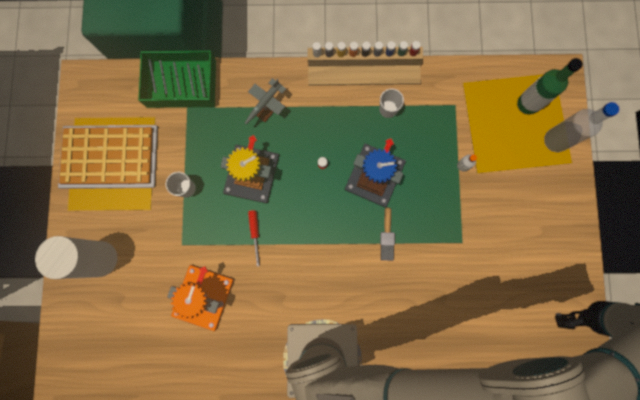

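View pics/side0.png

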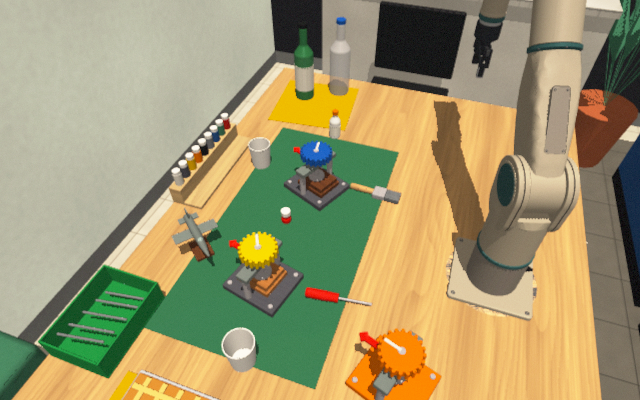

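Candidates (top image): yellow wheel at (243,163), blue at (380,165), and an orange look-alike at (188,298). The yellow one on the dark base fits the description. I'll check it in an enlarged crop and fit the axis and mark angle.

```bash
cat >> h.py <<'E'
from scipy.spatial.transform import Rotation as Ro
from scipy.optimize import minimize
def proj(im,P):
    R=Ro.from_euler("xyz",im["orientation"]).as_matrix(); p=(np.asarray(P,float)-im["origin"])@R
    return np.c_[im["fx"]*p[:,0]/p[:,2]+im["cx"],im["fy"]*p[:,1]/p[:,2]+im["cy"]]
def unproj(im,uv,z):
    R=Ro.from_euler("xyz",im["orientation"]).as_matrix(); uv=np.atleast_2d(uv)
    d=np.c_[(uv[:,0]-im["cx"])/im["fx"],(uv[:,1]-im["cy"])/im["fy"],np.ones(len(uv))]@R.T
    return im["origin"]+d*((z-im["origin"][2])/d[:,2])[:,None]
def mark(im,C,z=153.5):
    """angle of mark: white pixels in top face annulus 8..40 mm"""
    g=np.stack(np.meshgrid(np.arange(-41,41.1,.5),np.arange(-41,41.1,.5)),-1).reshape(-1,2)
    r=np.hypot(*g.T); g=g[(r>12)&(r<40)]
    uv=proj(im,np.c_[g+C,np.full(len(g),z)]).astype(np.float32)
    a=cv2.remap(im["frame"],uv[:,:1],uv[:,1:],cv2.INTER_LINEAR).reshape(-1,3).astype(float)
    hsv=cv2.cvtColor(a.astype(np.uint8)[None],cv2.COLOR_RGB2HSV)[0]
    w=(hsv[:,1]<90)&(hsv[:,2]>120)
    q=g[w]; 
    yel=((hsv[:,0]>18)&(hsv[:,0]<35)&(hsv[:,1]>120)).mean()
    if not len(q): return None,0,yel
    v=(q/np.hypot(*q.T)[:,None]).mean(0)
    return np.degrees(np.arctan2(v[1],v[0])),len(q),yel
E
python3 - <<'E'
from h import *
t=np.linspace(0,2*np.pi,80)
for c,crop in(("top",(190,100,310,220)),("side",(190,190,340,330))):
    im=snap(c,c+"1.png",crop,4)
    hsv=cv2.cvtColor(im["frame"],cv2.COLOR_RGB2HSV)
    m=cv2.inRange(hsv,(18,110,60),(35,255,255))
    k=np.zeros_like(m);x0,y0,x1,y1=crop;k[y0:y1,x0:x1]=m[y0:y1,x0:x1]
    n,l,st,_=cv2.connectedComponentsWithStats(k);k=(l==1+np.argmax(st[1:,4])).astype(np.uint8)
    k=cv2.morphologyEx(k,cv2.MORPH_CLOSE,np.ones((7,7)))
    K=cv2.resize(k,None,fx=4,fy=4)
    def cost(p):
        P=np.vstack([np.c_[p[0]+46.5*np.cos(t),p[1]+46.5*np.sin(t),np.full(80,z)] for z in(129.5,153.5)])
        h=cv2.convexHull((4*proj(im,P)+1.5).astype(np.float32)); b=np.zeros_like(K);cv2.fillConvexPoly(b,np.round(h*16).astype(np.int32),1,shift=4)
        return float((b!=K).sum())/K.sum()
    r=minimize(cost,[558,216],method="Nelder-Mead",options=dict(initial_simplex=[[553,212],[565,216],[556,222]]))
    print(c,r.x,r.fun,mark(im,r.x),[ (d["at"].round(1) if hasattr(d["at"],'round') else d["at"]) for d in ctrl.spot_point(c,"pointer_yellow")[:1]])
E
```

```text
top [557.35041066 218.18097452] 0.08039943669184484 (np.float64(-58.94039924906939), 588, np.float64(0.9493871744364194)) [[276.2, 323.7, 114.6]]
side [560.70815435 215.35313905] 0.04192698920844736 (np.float64(-60.96101615465223), 710, np.float64(0.9536003501860363)) [[278.4, 324.3, 114.1]]
```

```bash
cd pics; python3 -c "
import cv2,numpy as np
a=cv2.imread('top1.png');b=cv2.imread('side1.png');b=cv2.resize(b,(514,480));cv2.imwrite('c1.png',cv2.resize(np.hstack([a,b]),None,fx=.8,fy=.8))"
```

```text
(no output)
```

View pics/c1.png

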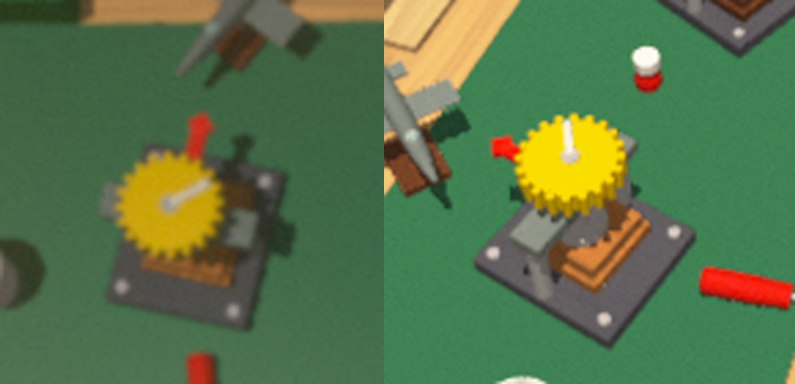

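The crop confirms it. The yellow wheel is at crop (170,205) in the top view, on a dark base with its red pointer at (200,130). The mark points right and up in the image, about 49° short of the pointer. The axis is near (559,217). I'll move to a standoff on the -y side.

```bash
python3 -m creep '[{"hand":0,"travel":[-24,-41.5,0],"angular":[0,0,0]},{"hand":0,"travel":[-24,-41.5,0],"angular":[0,0,0]},{"hand":0,"travel":[-24,-41.5,0],"angular":[0,0,0]},{"hand":0,"travel":[-24,-41.5,0],"angular":[0,0,0]},{"hand":0,"travel":[-24,-41.5,0],"angular":[0,0,0]},{"hand":0,"travel":[-24,-41.5,0],"angular":[0,0,0]},{"hand":0,"travel":[-24,-41.5,0],"angular":[0,0,0]},{"hand":0,"travel":[-24,-41.5,0],"angular":[0,0,0]},{"hand":0,"travel":[-24,-41.5,0],"angular":[0,0,0]},{"hand":0,"travel":[-67.2,-53.8,0],"angular":[0,0,0]},{"hand":0,"travel":[-67.2,-53.8,0],"angular":[0,0,0]},{"hand":0,"travel":[-67.2,-53.8,0],"angular":[0,0,0]},{"hand":0,"travel":[-67.2,-53.8,0],"angular":[0,0,0]},{"hand":0,"travel":[-67.2,-53.8,0],"angular":[0,0,0]},{"hand":0,"travel":[-67.2,-53.8,0],"angular":[0,0,0]},{"hand":0,"travel":[-67.2,-53.8,0],"angular":[0,0,0]},{"hand":0,"travel":[-67.2,-53.8,0],"angular":[0,0,0]},{"hand":0,"travel":[-67.2,-53.8,0],"angular":[0,0,0]},{"hand":0,"travel":[-67.2,-53.8,0],"angular":[0,0,0]},{"hand":0,"travel":[-67.2,-53.8,0],"angular":[0,0,0]}]'
```

```text
clock: 2.7
eef_pos: [517.2, 154.2, 231.4]
tool_rot: [-3.14, 0.002, -1.324]
force: [0.4, -0.2, 0.4]
width: 0.2
```

```bash
python3 -m creep '[{"hand":0,"travel":[0,0,5],"angular":[0,0,0]},{"hand":0,"travel":[0,0,9.4],"angular":[0,0,0]},{"hand":0,"travel":[0,0,9.4],"angular":[0,0,0]},{"hand":0,"travel":[0,0,9.4],"angular":[0,0,0]}]'
python3 - <<'E'
from h import *
im=snap("side","s2.png",(200,160,350,310),4)
C=np.array([559,216.8]);print(mark(im,C))
s=ctrl.read_state();p=s["eef_pos"];print(p,s["tool_rot"],s["qpos"],proj(im,[p])-[200,160])
b=ctrl.get_image("top");print(mark(b,C))
# pointer: red pixels projected to z=112
for i in(im,b):
    h=cv2.cvtColor(i["frame"],cv2.COLOR_RGB2HSV);m=((h[...,0]<6)|(h[...,0]>174))&(h[...,1]>140)&(h[...,2]>70)
    v,u=np.nonzero(m);w=unproj(i,np.c_[u,v],111)[:,:2]-C;r=np.hypot(*w.T);a=np.degrees(np.arctan2(w[:,1],w[:,0]));k=(r>60)&(r<102)&(abs(a)<40)
    print("ptr",k.sum(),w[k].mean(0),np.degrees(np.arctan2(*w[k].mean(0)[::-1])),r[k].max())
    # mean dir
E
```

```text
clock: 3.1
eef_pos: [517.4, 153.1, 137.7]
tool_rot: [3.142, 0.002, -1.325]
force: [0.3, 0.4, -0.4]
width: -0.1
(np.float64(-58.9726103427359), 737, np.float64(0.9525060188224994))
[518.56268543 153.67213128 138.95882641] [-3.13823303e+00  1.91344907e-03 -1.32525498e+00] [-0.32818566  0.59780892 -0.01613754  1.91639575  0.0128367   0.62395999
 -1.67717188] [[84.06664373 75.92507996]]
(np.float64(92.79535268743001), 2347, np.float64(0.0))
ptr 54 [ 80.74796632 -18.55258312] -12.939656799717534 95.5518707856263<stdin>:10: RuntimeWarning: Mean of empty slice.
  ret = um.true_divide(
Traceback (most recent call last):
ValueError: zero-size array to reduction operation maximum which has no identity
```

View pics/s2.png

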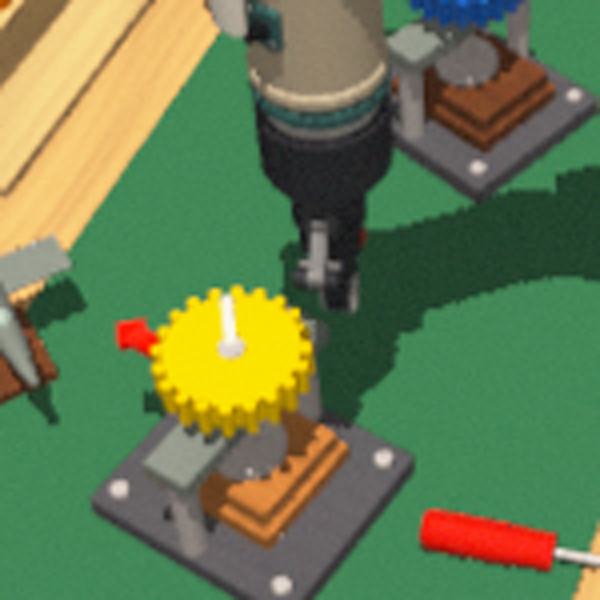

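The fingertip is at (340,305), outside the rim on the -y side, with its corner facing the wheel. I'll creep inwards.

```bash
python3 -m creep '[{"hand":0,"travel":[-0.35,-0.35,0],"angular":[0,0,0]},{"hand":0,"travel":[-0.7,-0.7,0.3],"angular":[0,0,0]},{"hand":0,"travel":[-0.7,-0.7,0.3],"angular":[0,0,0]}]'; python3 -m creep '[{"hand":0,"travel":[-0.14,-0.14,0],"angular":[0,0,0]},{"hand":0,"travel":[-0.28,-0.28,0],"angular":[0,0,0]},{"hand":0,"travel":[-0.28,-0.28,0],"angular":[0,0,0]}]'
python3 - <<'E'
from h import *
im=ctrl.get_image("side");print(mark(im,np.array([559,216.8])))
s=ctrl.read_state();p=s["eef_pos"];d=p[:2]-[559,216.8];print(p,np.hypot(*d),np.degrees(np.arctan2(d[1],d[0])),s["force"])
def T(D,al,n,st):
    A=D*np.array([np.cos(al),np.sin(al)]);
    for i in range(1,n+1):
        t=-np.radians(st*i);R=np.array([[np.cos(t),-np.sin(t)],[np.sin(t),np.cos(t)]]);v=(A-R@A)/10;print(i,v.round(2),-st*i)
T(60,np.radians(-135),20,8)
E
```

```text
clock: 3.5
eef_pos: [525.2, 163.8, 137.6]
tool_rot: [-3.134, 0.003, -1.324]
force: [1.0, -0.2, -0.5]
width: -0.2
clock: 3.8
eef_pos: [527.3, 167.7, 137.6]
tool_rot: [-3.134, 0.003, -1.324]
force: [-0.2, 0.5, 0.4]
width: 0.2
(np.float64(-59.005171079085464), 737, np.float64(0.9524513022543226))
[527.16729169 167.40105234 137.54838342] 58.76714514247738 -122.7977536645931 [-0.08297098 -0.42174259 -0.17937529]
1 [ 0.55 -0.63] -8
2 [ 1.01 -1.33] -16
3 [ 1.36 -2.09] -24
4 [ 1.6  -2.89] -32
5 [ 1.73 -3.72] -40
6 [ 1.75 -4.56] -48
7 [ 1.65 -5.39] -56
8 [ 1.43 -6.2 ] -64
9 [ 1.1  -6.97] -72
10 [ 0.67 -7.68] -80
11 [ 0.15 -8.33] -88
12 [-0.47 -8.91] -96
13 [-1.15 -9.39] -104
14 [-1.9  -9.77] -112
15 [ -2.69 -10.04] -120
16 [ -3.51 -10.2 ] -128
17 [ -4.35 -10.24] -136
18 [ -5.18 -10.17] -144
19 [-6.   -9.98] -152
20 [-6.78 -9.68] -160
```

```bash
for i in 1 2; do python3 -m creep '[{"hand":0,"travel":[-0.14,-0.14,0],"angular":[0,0,0]},{"hand":0,"travel":[-0.14,-0.14,0],"angular":[0,0,0]}]' | grep -E "force|eef"; done
python3 - <<'E'
from h import *
im=snap("side","s3.png",(210,200,310,280),7);print(mark(im,np.array([559,216.8])))
E
```

```text
eef_pos: [527.6, 168.4, 137.4]
force: [-1.4, -2.2, 1.2]
eef_pos: [527.6, 168.5, 137.3]
force: [-2.5, -3.9, 3.5]
(np.float64(-59.00566725391416), 737, np.float64(0.9523418691179689))
```

View pics/s3.png

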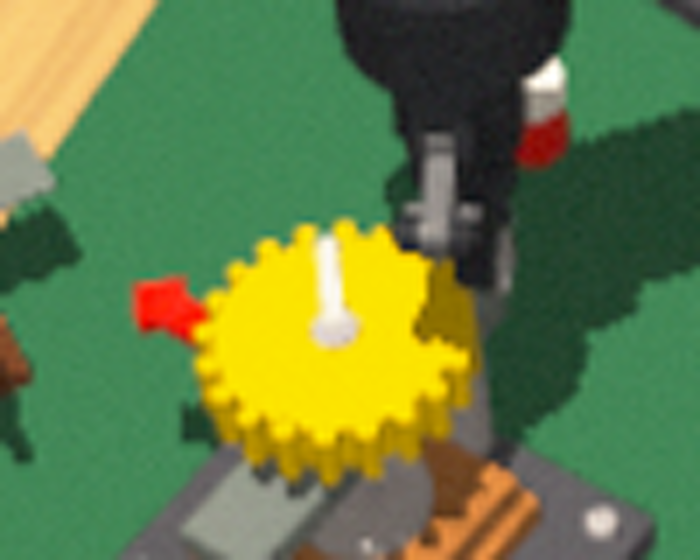

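Contact is at about 57.6 mm from the axis, with an outward force of about 5 N on the tool. In the picture the fingertip's corner sits at the rim at (470,270). First I'll do a short rolling stroke.

```bash
cat >> h.py <<'E'
C=np.array([559,216.8])
def T(D,al,n,st,off=0):
    A=D*np.array([np.cos(al),np.sin(al)])
    for i in range(1,n+1):
        t=-np.radians(st*i);R=np.array([[np.cos(t),-np.sin(t)],[np.sin(t),np.cos(t)]]);v=(A-R@A*(1+off/D))/10;print(v.round(2).tolist(),-st*i,end='; ')
    print()
def stat(n=None,st=8,want=57.5):
    im=ctrl.get_image("side");print("mark",mark(im,C))
    s=ctrl.read_state();p=s["eef_pos"];d=p[:2]-C;D=np.hypot(*d);phi=np.degrees(np.arctan2(d[1],d[0]));yaw=np.degrees(s["tool_rot"][2])
    al=(yaw-phi-180+180)%360-180
    print("t",s["clock"],p.round(1),"D",D.round(1),"phi",phi.round(1),"yaw",yaw.round(1),"al",al.round(1),"F",s["force"].round(1),"q7",s["qpos"][6].round(2))
    if n: T(D,np.radians(al),n,st,want-D)
E
python3 -c "
from h import *
stat(10)"
```

```text
mark (np.float64(-58.991189634128666), 739, np.float64(0.9521777194134384))
t 4.35 [527.6 168.5 137.3] D 57.6 phi -123.0 yaw -75.9 al -132.9 F [-3.4 -4.4  3.7] q7 -1.7
[0.54, -0.59] -8; [1.0, -1.25] -16; [1.37, -1.97] -24; [1.63, -2.72] -32; [1.78, -3.51] -40; [1.83, -4.31] -48; [1.76, -5.11] -56; [1.58, -5.89] -64; [1.29, -6.64] -72; [0.9, -7.34] -80;
```

```bash
python3 -m creep '[{"hand":0,"travel":[0.54,-0.59,0],"angular":[0,0,-8]},{"hand":0,"travel":[1.0,-1.25,0],"angular":[0,0,-16]},{"hand":0,"travel":[1.37,-1.97,0],"angular":[0,0,-24]},{"hand":0,"travel":[1.63,-2.72,0],"angular":[0,0,-32]},{"hand":0,"travel":[1.78,-3.51,0],"angular":[0,0,-40]},{"hand":0,"travel":[1.83,-4.31,0],"angular":[0,0,-48]},{"hand":0,"travel":[1.83,-4.31,0],"angular":[0,0,-48]}]'; python3 -c "
from h import *
stat(20)"
```

```text
clock: 5.05
eef_pos: [574.9, 160.5, 137.2]
tool_rot: [-3.139, -0.002, -0.488]
force: [1.1, -1.5, 0.5]
width: 0.0
mark (np.float64(-17.002627547940133), 777, np.float64(0.9492230247318888))
t 5.1 [574.6 160.7 137.2] D 58.2 phi -74.5 yaw -28.1 al -133.6 F [ 1.9 -2.6 -0.9] q7 -1.03
[0.49, -0.64] -8; [0.95, -1.3] -16; [1.3, -2.02] -24; [1.55, -2.78] -32; [1.7, -3.57] -40; [1.73, -4.38] -48; [1.65, -5.17] -56; [1.46, -5.95] -64; [1.17, -6.7] -72; [0.77, -7.4] -80; [0.28, -8.03] -88; [-0.29, -8.59] -96; [-0.94, -9.07] -104; [-1.64, -9.45] -112; [-2.4, -9.73] -120; [-3.18, -9.9] -128; [-3.98, -9.96] -136; [-4.78, -9.91] -144; [-5.57, -9.75] -152; [-6.32, -9.48] -160;
```

```bash
python3 -m creep '[{"hand":0,"travel":[0.49,-0.64,0],"angular":[0,0,-8]},{"hand":0,"travel":[0.95,-1.3,0],"angular":[0,0,-16]},{"hand":0,"travel":[1.3,-2.02,0],"angular":[0,0,-24]},{"hand":0,"travel":[1.55,-2.78,0],"angular":[0,0,-32]},{"hand":0,"travel":[1.7,-3.57,0],"angular":[0,0,-40]},{"hand":0,"travel":[1.73,-4.38,0],"angular":[0,0,-48]},{"hand":0,"travel":[1.65,-5.17,0],"angular":[0,0,-56]},{"hand":0,"travel":[1.46,-5.95,0],"angular":[0,0,-64]},{"hand":0,"travel":[1.17,-6.7,0],"angular":[0,0,-72]},{"hand":0,"travel":[0.77,-7.4,0],"angular":[0,0,-80]},{"hand":0,"travel":[0.28,-8.03,0],"angular":[0,0,-88]},{"hand":0,"travel":[-0.29,-8.59,0],"angular":[0,0,-96]},{"hand":0,"travel":[-0.94,-9.07,0],"angular":[0,0,-104]},{"hand":0,"travel":[-1.64,-9.45,0],"angular":[0,0,-112]},{"hand":0,"travel":[-2.4,-9.73,0],"angular":[0,0,-120]},{"hand":0,"travel":[-3.18,-9.9,0],"angular":[0,0,-128]},{"hand":0,"travel":[-3.98,-9.96,0],"angular":[0,0,-136]},{"hand":0,"travel":[-4.78,-9.91,0],"angular":[0,0,-144]},{"hand":0,"travel":[-5.57,-9.75,0],"angular":[0,0,-152]},{"hand":0,"travel":[-6.32,-9.48,0],"angular":[0,0,-160]}]'; python3 -c "
from h import *
stat(7)"
```

```text
clock: 7.1
eef_pos: [564.4, 277.0, 138.5]
tool_rot: [3.132, -0.0, 2.305]
force: [3.1, 2.2, 1.6]
width: 0.1
mark (np.float64(115.15842818051397), 1143, np.float64(0.6873495294375137))
t 7.15 [562.6 277.1 138.3] D 60.4 phi 86.6 yaw 132.4 al -134.2 F [0.8 2.5 2.2] q7 1.11
[0.33, -0.81] -8; [0.78, -1.47] -16; [1.13, -2.2] -24; [1.37, -2.96] -32; [1.51, -3.75] -40; [1.53, -4.55] -48; [1.45, -5.35] -56;
```

```bash
sed -i 's/C=np.array(\[559,216.8\])/C=np.array([559,218])/' h.py; python3 -m creep '[{"hand":0,"travel":[0.4,-0.75,0],"angular":[0,0,-8]},{"hand":0,"travel":[0.83,-1.42,0],"angular":[0,0,-16]},{"hand":0,"travel":[1.17,-2.15,0],"angular":[0,0,-24]},{"hand":0,"travel":[1.4,-2.92,0],"angular":[0,0,-32]},{"hand":0,"travel":[1.53,-3.72,0],"angular":[0,0,-40]},{"hand":0,"travel":[1.55,-4.52,0],"angular":[0,0,-48]},{"hand":0,"travel":[1.47,-5.32,0],"angular":[0,0,-56]},{"hand":0,"travel":[1.47,-5.32,0],"angular":[0,0,-56]}]'; python3 -c "
from h import *
stat(7)
snap('side','s4.png',(200,150,320,270),5)
print(ctrl.read_state()['qpos'])"
```

```text
clock: 7.95
eef_pos: [512.1, 253.0, 138.0]
tool_rot: [3.134, 0.004, -2.997]
force: [-1.0, 2.1, 0.1]
width: -0.2
mark (None, 0, np.float64(0.2062814620267017))
t 8.0 [512.2 253.1 137.9] D 58.5 phi 143.1 yaw -171.9 al -135.0 F [-2.4  2.8  1.3] q7 1.9
[0.46, -0.67] -8; [0.89, -1.35] -16; [1.23, -2.07] -24; [1.47, -2.84] -32; [1.59, -3.63] -40; [1.61, -4.44] -48; [1.51, -5.23] -56; 
[ 0.14841539  0.92832003 -1.17076824  1.81748469  0.97183231  1.0982437
  1.89530217]
```

View pics/s4.png

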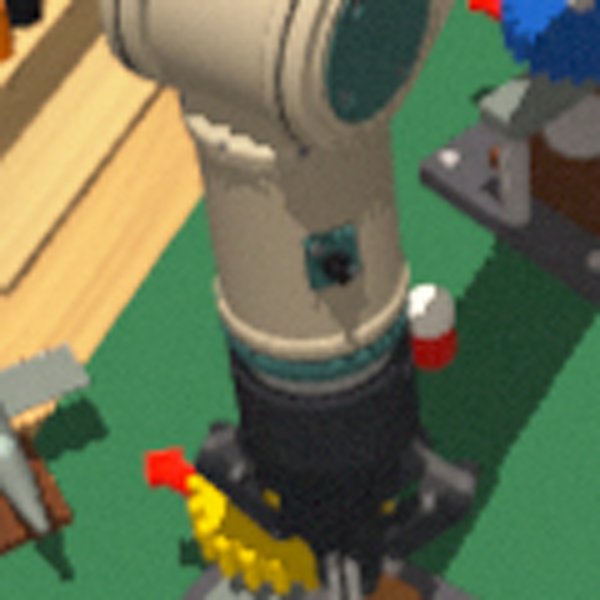

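```bash
python3 -m creep '[{"hand":0,"travel":[1.5,1.5,0],"angular":[0,0,0]},{"hand":0,"travel":[2.5,2.5,-4],"angular":[0,0,8]},{"hand":0,"travel":[2,1,-5],"angular":[0,0,16]},{"hand":0,"travel":[1.5,0,-5],"angular":[0,0,24]},{"hand":0,"travel":[1,-1,-5],"angular":[0,0,32]},{"hand":0,"travel":[0.5,-2,-5],"angular":[0,0,40]},{"hand":0,"travel":[0,-3,-5],"angular":[0,0,48]},{"hand":0,"travel":[0,-4,-5],"angular":[0,0,56]},{"hand":0,"travel":[0,-5,-5],"angular":[0,0,64]},{"hand":0,"travel":[0,-6,-5],"angular":[0,0,72]},{"hand":0,"travel":[0,-7,-5],"angular":[0,0,80]},{"hand":0,"travel":[0,-8,-5],"angular":[0,0,88]},{"hand":0,"travel":[0,-9,-5],"angular":[0,0,96]},{"hand":0,"travel":[0,-10,-5],"angular":[0,0,104]},{"hand":0,"travel":[0,-10.4,-5],"angular":[0,0,112]},{"hand":0,"travel":[0,-10.4,-5],"angular":[0,0,120]},{"hand":0,"travel":[0,-10.4,-5],"angular":[0,0,128]},{"hand":0,"travel":[0,-10.4,-5],"angular":[0,0,136]},{"hand":0,"travel":[0,-10.4,-5],"angular":[0,0,144]},{"hand":0,"travel":[0,-10.4,-5],"angular":[0,0,152]}]'; python3 -c "
from h import *
stat()
print(ctrl.read_state()['qpos'].round(2))"
```

```text
clock: 10.05
eef_pos: [527.2, 149.2, 187.3]
tool_rot: [-3.138, -0.006, 0.62]
force: [1.1, 0.1, -0.5]
width: 0.0
mark (np.float64(-138.3588166022308), 826, np.float64(0.943204202232436))
t 10.1 [527.2 149.3 187.4] D 75.7 phi -114.9 yaw 35.3 al -29.9 F [-0.1 -0.6  0.2] q7 -0.11
[ 0.05  0.59 -0.57  1.85  0.41  0.82 -0.11]
```

```bash
python3 -m creep '[{"hand":0,"travel":[-0.4,-0.7,0],"angular":[0,0,8.5]},{"hand":0,"travel":[-0.4,-0.7,0],"angular":[0,0,17]},{"hand":0,"travel":[-0.4,-0.7,0],"angular":[0,0,25.5]},{"hand":0,"travel":[-0.4,-0.7,0],"angular":[0,0,34]},{"hand":0,"travel":[-0.4,-0.7,0],"angular":[0,0,42.5]},{"hand":0,"travel":[-0.4,-0.7,0],"angular":[0,0,51]},{"hand":0,"travel":[-0.4,-0.7,0],"angular":[0,0,59.5]},{"hand":0,"travel":[-0.4,-0.7,0],"angular":[0,0,68]},{"hand":0,"travel":[-0.4,-0.7,0],"angular":[0,0,76.5]},{"hand":0,"travel":[-0.4,-0.7,0],"angular":[0,0,85]},{"hand":0,"travel":[-0.4,-0.7,0],"angular":[0,0,93.5]},{"hand":0,"travel":[-0.4,-0.7,2],"angular":[0,0,102]},{"hand":0,"travel":[-0.4,-0.7,4.8],"angular":[0,0,111]},{"hand":0,"travel":[-0.4,-0.7,4.8],"angular":[0,0,111]},{"hand":0,"travel":[-0.4,-0.7,4.8],"angular":[0,0,111]}]'; python3 -c "
from h import *
stat(20,8,58.5)
T(59,np.radians(-135),20,8)
print(ctrl.read_state()['qpos'].round(2))"
```

```text
clock: 11.6
eef_pos: [519.9, 153.0, 139.5]
tool_rot: [-3.138, 0.004, -1.319]
force: [-0.2, -0.5, 0.4]
width: 0.2
mark (np.float64(-138.3599874980595), 823, np.float64(0.9430400525279055))
t 11.65 [520.6 153.2 140.2] D 75.3 phi -120.7 yaw -75.6 al -134.9 F [0.6 0.2 0.3] q7 -1.66
[-0.65, -1.81] -8; [-0.21, -2.49] -16; [0.14, -3.23] -24; [0.38, -4.01] -32; [0.51, -4.82] -40; [0.52, -5.63] -48; [0.43, -6.44] -56; [0.22, -7.23] -64; [-0.1, -7.98] -72; [-0.52, -8.68] -80; [-1.03, -9.32] -88; [-1.63, -9.87] -96; [-2.3, -10.34] -104; [-3.02, -10.72] -112; [-3.79, -10.98] -120; [-4.6, -11.14] -128; [-5.41, -11.18] -136; [-6.22, -11.11] -144; [-7.02, -10.93] -152; [-7.78, -10.64] -160; 
[0.54, -0.62] -8; [0.99, -1.31] -16; [1.34, -2.06] -24; [1.58, -2.84] -32; [1.71, -3.66] -40; [1.72, -4.48] -48; [1.62, -5.3] -56; [1.41, -6.09] -64; [1.09, -6.85] -72; [0.66, -7.56] -80; [0.14, -8.2] -88; [-0.46, -8.76] -96; [-1.13, -9.23] -104; [-1.87, -9.6] -112; [-2.64, -9.87] -120; [-3.45, -10.03] -128; [-4.27, -10.07] -136; [-5.09, -10.0] -144; [-5.9, -9.81] -152; [-6.67, -9.52] -160; 
[-0.33  0.6  -0.01  1.91  0.01  0.63 -1.66]
```

```bash
python3 -m creep '[{"hand":0,"travel":[-0.1,-1.2,0],"angular":[0,0,-8]},{"hand":0,"travel":[-0.1,-2.4,0],"angular":[0,0,-16]},{"hand":0,"travel":[0.14,-3.23,0],"angular":[0,0,-24]},{"hand":0,"travel":[0.38,-4.01,0],"angular":[0,0,-32]},{"hand":0,"travel":[0.51,-4.82,0],"angular":[0,0,-40]},{"hand":0,"travel":[0.52,-5.63,0],"angular":[0,0,-48]},{"hand":0,"travel":[0.43,-6.44,0],"angular":[0,0,-56]},{"hand":0,"travel":[0.22,-7.23,0],"angular":[0,0,-64]},{"hand":0,"travel":[-0.1,-7.98,0],"angular":[0,0,-72]},{"hand":0,"travel":[-0.52,-8.68,0],"angular":[0,0,-80]},{"hand":0,"travel":[-1.03,-9.32,0],"angular":[0,0,-88]},{"hand":0,"travel":[-1.63,-9.87,0],"angular":[0,0,-96]},{"hand":0,"travel":[-2.3,-10.34,0],"angular":[0,0,-104]},{"hand":0,"travel":[-3.02,-10.72,0],"angular":[0,0,-112]},{"hand":0,"travel":[-3.79,-10.98,0],"angular":[0,0,-120]},{"hand":0,"travel":[-4.6,-11.14,0],"angular":[0,0,-128]},{"hand":0,"travel":[-5.41,-11.18,0],"angular":[0,0,-136]},{"hand":0,"travel":[-6.22,-11.11,0],"angular":[0,0,-144]}]'; python3 -c "
from h import *
stat(14,8,58.5)
print(ctrl.read_state()['qpos'].round(2))"
```

```text
clock: 13.45
eef_pos: [616.0, 239.5, 143.1]
tool_rot: [3.134, -0.008, 1.199]
force: [3.0, -1.1, -0.7]
width: -0.2
mark (np.float64(-35.90506602061015), 787, np.float64(0.9482381265047056))
t 13.5 [615.1 241.6 143.1] D 60.9 phi 22.8 yaw 69.1 al -133.8 F [4.4 0.9 0.4] q7 0.28
[0.39, -0.78] -8; [0.84, -1.45] -16; [1.2, -2.18] -24; [1.46, -2.96] -32; [1.6, -3.76] -40; [1.64, -4.58] -48; [1.55, -5.39] -56; [1.36, -6.18] -64; [1.06, -6.94] -72; [0.65, -7.65] -80; [0.15, -8.29] -88; [-0.43, -8.86] -96; [-1.09, -9.34] -104; [-1.81, -9.73] -112; 
[-0.03  0.83 -0.7   1.57  0.62  0.97  0.28]
```

```bash
python3 -m creep '[{"hand":0,"travel":[0.39,-0.78,0.2],"angular":[0,0,-8]},{"hand":0,"travel":[0.84,-1.45,0.3],"angular":[0,0,-16]},{"hand":0,"travel":[1.2,-2.18,0.3],"angular":[0,0,-24]},{"hand":0,"travel":[1.46,-2.96,0.3],"angular":[0,0,-32]},{"hand":0,"travel":[1.6,-3.76,0.3],"angular":[0,0,-40]},{"hand":0,"travel":[1.64,-4.58,0.3],"angular":[0,0,-48]},{"hand":0,"travel":[1.55,-5.39,0.3],"angular":[0,0,-56]},{"hand":0,"travel":[1.36,-6.18,0.3],"angular":[0,0,-64]},{"hand":0,"travel":[1.06,-6.94,0.3],"angular":[0,0,-72]},{"hand":0,"travel":[0.65,-7.65,0.3],"angular":[0,0,-80]},{"hand":0,"travel":[0.15,-8.29,0.3],"angular":[0,0,-88]},{"hand":0,"travel":[-0.43,-8.86,0.3],"angular":[0,0,-96]},{"hand":0,"travel":[-1.09,-9.34,0.3],"angular":[0,0,-104]},{"hand":0,"travel":[-1.81,-9.73,0.3],"angular":[0,0,-112]}]'; python3 -c "
from h import *
stat()
print(ctrl.read_state()['qpos'].round(2))"
```

```text
clock: 14.9
eef_pos: [518.9, 261.9, 142.0]
tool_rot: [3.13, 0.014, -3.118]
force: [1.4, 4.0, 4.0]
width: -0.3
mark (np.float64(77.91232208190854), 21, np.float64(0.14811775005471656))
t 14.95 [517.6 260.7 141.5] D 59.5 phi 134.2 yaw -178.4 al -132.5 F [-2.2  3.4  2.5] q7 1.79
[ 0.13  0.92 -1.15  1.8   0.96  1.09  1.79]
```

```bash
python3 -m creep '[{"hand":0,"travel":[1.5,1.5,0],"angular":[0,0,0]},{"hand":0,"travel":[2.5,2.5,-4],"angular":[0,0,8]},{"hand":0,"travel":[2,1,-5],"angular":[0,0,16]},{"hand":0,"travel":[1.5,0,-5],"angular":[0,0,24]},{"hand":0,"travel":[1,-1,-5],"angular":[0,0,32]},{"hand":0,"travel":[0.5,-2,-5],"angular":[0,0,40]},{"hand":0,"travel":[0,-3,-5],"angular":[0,0,48]},{"hand":0,"travel":[0,-4,-5],"angular":[0,0,56]},{"hand":0,"travel":[0,-5,-5],"angular":[0,0,64]},{"hand":0,"travel":[0,-6,-5],"angular":[0,0,72]},{"hand":0,"travel":[0,-7,-5],"angular":[0,0,80]},{"hand":0,"travel":[0,-8,-5],"angular":[0,0,88]},{"hand":0,"travel":[0,-9,-5],"angular":[0,0,96]},{"hand":0,"travel":[0,-10,-5],"angular":[0,0,104]},{"hand":0,"travel":[0,-10.8,-5],"angular":[0,0,112]},{"hand":0,"travel":[0,-10.8,-5],"angular":[0,0,120]},{"hand":0,"travel":[0,-10.8,-5],"angular":[0,0,128]},{"hand":0,"travel":[0,-10.8,-5],"angular":[0,0,136]},{"hand":0,"travel":[0,-10.8,-5],"angular":[0,0,144]},{"hand":0,"travel":[0,-10.8,-5],"angular":[0,0,152]}]'; python3 -c "
from h import *
stat()
snap('side','s5.png',(200,170,320,290),5)"
```

```text
clock: 16.95
eef_pos: [520.8, 151.5, 191.4]
tool_rot: [-3.139, -0.016, 0.507]
force: [0.6, -0.3, 0.4]
width: -0.0
mark (np.float64(71.63837618060275), 692, np.float64(0.9527248850952068))
t 17.0 [520.8 151.6 191.6] D 76.6 phi -119.9 yaw 28.8 al -31.3 F [0.4 0.1 1. ] q7 -0.22
```

View pics/s5.png

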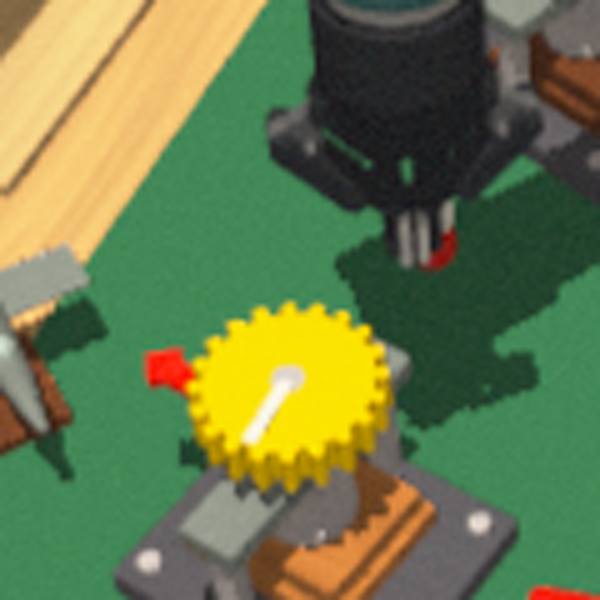

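Mark at crop (252,435), angle +72°, so about 432° unwrapped with the pointer at roughly −11°. One long stroke should get close. I'll start it further back.

```bash
python3 -m creep '[{"hand":0,"travel":[-0.5,-2,0],"angular":[0,0,8.2]},{"hand":0,"travel":[-1.0,-4.5,0],"angular":[0,0,16.4]},{"hand":0,"travel":[-1.0,-4.5,0],"angular":[0,0,24.6]},{"hand":0,"travel":[-1.0,-4.5,0],"angular":[0,0,32.8]},{"hand":0,"travel":[-1.0,-4.5,0],"angular":[0,0,41]},{"hand":0,"travel":[-1.0,-4.5,0],"angular":[0,0,49.2]},{"hand":0,"travel":[-1.0,-4.5,0],"angular":[0,0,57.4]},{"hand":0,"travel":[-1.0,-4.5,0],"angular":[0,0,65.6]},{"hand":0,"travel":[-1.0,-4.5,0],"angular":[0,0,73.8]},{"hand":0,"travel":[-1.0,-4.5,0],"angular":[0,0,82]},{"hand":0,"travel":[-1.0,-4.5,0],"angular":[0,0,90.2]},{"hand":0,"travel":[-1.0,-4.5,0],"angular":[0,0,98.4]},{"hand":0,"travel":[-1.0,-4.5,0],"angular":[0,0,106.6]},{"hand":0,"travel":[-1.0,-4.5,0],"angular":[0,0,114.8]},{"hand":0,"travel":[-1.0,-4.5,0],"angular":[0,0,123]},{"hand":0,"travel":[-1.0,-4.5,1],"angular":[0,0,131]},{"hand":0,"travel":[-1.0,-4.5,5.1],"angular":[0,0,139]},{"hand":0,"travel":[-1.0,-4.5,5.1],"angular":[0,0,139]},{"hand":0,"travel":[-1.0,-4.5,5.1],"angular":[0,0,139]}]'; python3 -c "
from h import *
stat(20,8,58.5)
print(ctrl.read_state()['qpos'].round(2))
for c in('side','top'):
    im=ctrl.get_image(c); print(c,mark(im,C,157.5))
    h=cv2.cvtColor(im['frame'],cv2.COLOR_RGB2HSV);m=((h[...,0]<6)|(h[...,0]>174))&(h[...,1]>140)&(h[...,2]>70)
    v,u=np.nonzero(m);w=unproj(im,np.c_[u,v],111)[:,:2]-C;r=np.hypot(*w.T);a=np.degrees(np.arctan2(w[:,1],w[:,0]));k=(r>50)&(r<105)&(abs(a+11)<25)
    if k.sum()>5: print('ptr',k.sum(),w[k].mean(0),np.degrees(np.arctan2(*w[k].mean(0)[::-1])),r[k].max(),[ (b,a[k&(abs(r-b)<3)].mean().round(1)) for b in(70,76,82,88,94)])
"
```

```text
clock: 18.95
eef_pos: [490.3, 186.3, 140.6]
tool_rot: [-3.133, 0.012, -1.909]
force: [0.7, 0.2, 0.2]
width: 0.1
mark (np.float64(71.641000046951), 690, np.float64(0.9373495294375137))
t 19.0 [491.1 186.6 141.4] D 74.8 phi -155.2 yaw -109.4 al -134.2 F [-0.5  0.6  0.3] q7 -2.2
[-0.59, -1.77] -8; [-0.14, -2.45] -16; [0.22, -3.19] -24; [0.47, -3.97] -32; [0.6, -4.77] -40; [0.63, -5.59] -48; [0.54, -6.4] -56; [0.34, -7.19] -64; [0.03, -7.94] -72; [-0.38, -8.65] -80; [-0.88, -9.29] -88; [-1.47, -9.85] -96; [-2.14, -10.33] -104; [-2.86, -10.71] -112; [-3.63, -10.99] -120; [-4.43, -11.15] -128; [-5.24, -11.21] -136; [-6.05, -11.15] -144; [-6.85, -10.97] -152; [-7.62, -10.69] -160; 
[-0.49  0.58  0.12  1.97 -0.12  0.59 -2.2 ]
side (np.float64(82.98415639910274), 657, np.float64(0.9311118406653535))
ptr 53 [ 81.93565894 -19.93538451] -13.674666980102588 97.95418480718978 [(70, np.float64(-12.0)), (76, np.float64(-13.4)), (82, np.float64(-13.2)), (88, np.float64(-14.3)), (94, np.float64(-13.8))]
top (np.float64(14.020652680991828), 1699, np.float64(0.14757058437294812))
ptr 59 [ 72.29185088 -16.99971195] -13.232908209725478 92.41325752659772 [(70, np.float64(-13.7)), (76, np.float64(-13.3)), (82, np.float64(-13.7)), (88, np.float64(-13.2)), (94, np.float64(-12.5))]
```

```bash
cat >> h.py <<'E'
def mark(im,C,z=157.5):
    g=np.stack(np.meshgrid(np.arange(-41,41.1,.5),np.arange(-41,41.1,.5)),-1).reshape(-1,2)
    r=np.hypot(*g.T); g=g[r<41]
    uv=proj(im,np.c_[g+C,np.full(len(g),z)]).astype(np.float32)
    a=cv2.remap(im["frame"],uv[:,:1],uv[:,1:],cv2.INTER_LINEAR).reshape(-1,3)
    h=cv2.cvtColor(a[None],cv2.COLOR_RGB2HSV)[0]
    yel=((h[:,0]>18)&(h[:,0]<35)&(h[:,1]>120)).mean()
    q=g[(h[:,1]<110)&(h[:,2]>110)]
    if len(q)<50: return None,len(q),yel
    q=q[np.hypot(*q.T)>12]; m=q.mean(0); e=np.linalg.eigh(np.cov(q.T)); d=e[1][:,1]; d=d*np.sign(d@m)
    return np.degrees(np.arctan2(d[1],d[0])).round(1),"dir",np.degrees(np.arctan2(m[1],m[0])).round(1),"n",len(q),"side offset",(m[0]*d[1]-m[1]*d[0]).round(1),yel.round(2)
E
python3 -m creep '[{"hand":0,"travel":[-0.05,-1.2,0],"angular":[0,0,-8]},{"hand":0,"travel":[-0.04,-2.36,0],"angular":[0,0,-16]},{"hand":0,"travel":[0.22,-3.19,0],"angular":[0,0,-24]},{"hand":0,"travel":[0.47,-3.97,0],"angular":[0,0,-32]},{"hand":0,"travel":[0.6,-4.77,0],"angular":[0,0,-40]},{"hand":0,"travel":[0.63,-5.59,0],"angular":[0,0,-48]},{"hand":0,"travel":[0.54,-6.4,0],"angular":[0,0,-56]},{"hand":0,"travel":[0.34,-7.19,0],"angular":[0,0,-64]},{"hand":0,"travel":[0.03,-7.94,0],"angular":[0,0,-72]},{"hand":0,"travel":[-0.38,-8.65,0],"angular":[0,0,-80]},{"hand":0,"travel":[-0.88,-9.29,0],"angular":[0,0,-88]},{"hand":0,"travel":[-1.47,-9.85,0],"angular":[0,0,-96]},{"hand":0,"travel":[-2.14,-10.33,0],"angular":[0,0,-104]},{"hand":0,"travel":[-2.86,-10.71,0],"angular":[0,0,-112]},{"hand":0,"travel":[-3.63,-10.99,0],"angular":[0,0,-120]},{"hand":0,"travel":[-4.43,-11.15,0],"angular":[0,0,-128]},{"hand":0,"travel":[-5.24,-11.21,0],"angular":[0,0,-136]},{"hand":0,"travel":[-6.05,-11.15,0],"angular":[0,0,-144]}]'; python3 -c "
from h import *
stat(14,8,58.5)
print(ctrl.read_state()['qpos'].round(2))"
```

```text
clock: 20.9
eef_pos: [618.4, 204.0, 145.5]
tool_rot: [3.137, -0.019, 0.607]
force: [0.5, -1.8, -2.0]
width: -0.2
mark (np.float64(-152.4), 'dir', np.float64(-140.7), 'n', 910, 'side offset', np.float64(-5.2), np.float64(0.91))
t 20.95 [618.8 206.1 145.6] D 61.0 phi -11.3 yaw 35.1 al -133.6 F [ 3.9 -1.8 -1.2] q7 -0.2
[0.38, -0.78] -8; [0.84, -1.46] -16; [1.2, -2.19] -24; [1.46, -2.96] -32; [1.61, -3.77] -40; [1.64, -4.58] -48; [1.56, -5.39] -56; [1.37, -6.19] -64; [1.07, -6.95] -72; [0.67, -7.66] -80; [0.17, -8.3] -88; [-0.42, -8.87] -96; [-1.07, -9.36] -104; [-1.79, -9.75] -112; 
[-0.02  0.78 -0.6   1.6   0.53  0.9  -0.2 ]
```

```bash
python3 -m creep '[{"hand":0,"travel":[0.38,-0.78,0.3],"angular":[0,0,-8]},{"hand":0,"travel":[0.84,-1.46,0.5],"angular":[0,0,-16]},{"hand":0,"travel":[1.2,-2.19,0.5],"angular":[0,0,-24]},{"hand":0,"travel":[1.46,-2.96,0.5],"angular":[0,0,-32]},{"hand":0,"travel":[1.61,-3.77,0.5],"angular":[0,0,-40]},{"hand":0,"travel":[1.64,-4.58,0.5],"angular":[0,0,-48]},{"hand":0,"travel":[1.56,-5.39,0.5],"angular":[0,0,-56]},{"hand":0,"travel":[1.37,-6.19,0.5],"angular":[0,0,-64]},{"hand":0,"travel":[1.07,-6.95,0.5],"angular":[0,0,-72]},{"hand":0,"travel":[0.67,-7.66,0.5],"angular":[0,0,-80]},{"hand":0,"travel":[0.17,-8.3,0.5],"angular":[0,0,-88]},{"hand":0,"travel":[-0.42,-8.87,0.5],"angular":[0,0,-96]},{"hand":0,"travel":[-0.42,-8.87,0.5],"angular":[0,0,-96]}]'; python3 -c "
from h import *
stat()
print(ctrl.read_state()['qpos'].round(2))"
```

```text
clock: 22.25
eef_pos: [565.4, 278.2, 142.6]
tool_rot: [3.115, 0.005, 2.289]
force: [0.6, 3.4, 2.3]
width: -0.2
mark (np.float64(90.5), 'dir', np.float64(39.2), 'n', 1280, 'side offset', np.float64(13.4), np.float64(0.67))
t 22.3 [565.7 278.  142.2] D 60.3 phi 83.7 yaw 130.9 al -132.7 F [2.1 3.2 2.4] q7 1.06
[ 0.04  0.89 -0.99  1.67  0.86  1.04  1.06]
```

```bash
python3 -m creep '[{"hand":0,"travel":[1.5,1.5,0],"angular":[0,0,0]},{"hand":0,"travel":[2.5,2.5,-4],"angular":[0,0,8]},{"hand":0,"travel":[2,1.5,-5],"angular":[0,0,16.5]},{"hand":0,"travel":[1,0,-5],"angular":[0,0,25]},{"hand":0,"travel":[0,-1,-5],"angular":[0,0,33.5]},{"hand":0,"travel":[-1,-2.5,-5],"angular":[0,0,42]},{"hand":0,"travel":[-2,-4,-5],"angular":[0,0,50.5]},{"hand":0,"travel":[-3,-5.5,-5],"angular":[0,0,59]},{"hand":0,"travel":[-4,-7,-5],"angular":[0,0,67.5]},{"hand":0,"travel":[-5,-9,-5],"angular":[0,0,76]},{"hand":0,"travel":[-6,-11,-5],"angular":[0,0,84.5]},{"hand":0,"travel":[-6.6,-12,-5],"angular":[0,0,93]},{"hand":0,"travel":[-6.6,-12,-5],"angular":[0,0,101.5]},{"hand":0,"travel":[-6.6,-12,-5],"angular":[0,0,110]},{"hand":0,"travel":[-6.6,-12,-5],"angular":[0,0,118.5]},{"hand":0,"travel":[-6.6,-12,-5],"angular":[0,0,127]},{"hand":0,"travel":[-6.6,-12,-5],"angular":[0,0,135.5]},{"hand":0,"travel":[-6.6,-12,-5],"angular":[0,0,144]},{"hand":0,"travel":[-6.6,-12,-5],"angular":[0,0,152]},{"hand":0,"travel":[-6.6,-12,-5],"angular":[0,0,160]}]'; python3 -m creep '[{"hand":0,"travel":[0,0,0],"angular":[0,0,8]},{"hand":0,"travel":[0,0,0],"angular":[0,0,16]},{"hand":0,"travel":[0,0,0],"angular":[0,0,24]},{"hand":0,"travel":[0,0,0],"angular":[0,0,32]},{"hand":0,"travel":[0,0,0],"angular":[0,0,40]},{"hand":0,"travel":[0,0,0],"angular":[0,0,47]},{"hand":0,"travel":[0,0,0],"angular":[0,0,47]}]'; python3 -c "
from h import *
stat()
im=snap('side','s6.png',(210,190,310,290),6); print(mark(im,C,159.5))"
```

```text
clock: 24.3
eef_pos: [517.1, 147.6, 189.8]
tool_rot: [-3.12, -0.013, -0.519]
force: [0.5, -0.2, -0.5]
width: -0.0
clock: 25.0
eef_pos: [517.1, 146.8, 190.2]
tool_rot: [-3.117, 0.006, -1.344]
force: [0.5, 0.2, 0.2]
width: 0.3
mark (np.float64(-51.8), 'dir', np.float64(-53.7), 'n', 872, 'side offset', np.float64(0.9), np.float64(0.92))
t 25.05 [517.1 147.  190.2] D 82.5 phi -120.6 yaw -76.8 al -136.2 F [-0.  -0.2  0.9] q7 -1.74
(np.float64(-52.5), 'dir', np.float64(-53.3), 'n', 856, 'side offset', np.float64(0.4), np.float64(0.92))
```

View pics/s6.png

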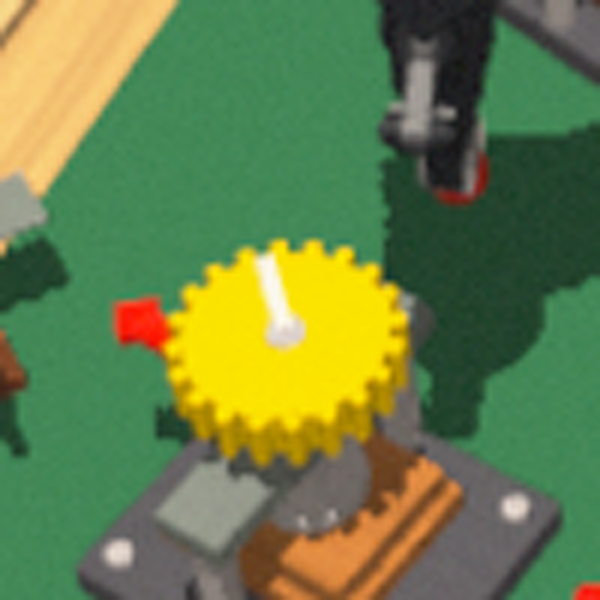

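Mark at crop (265,262), at −52.5°; pointer at (140,322), about −13°. That leaves about 39°. I'll descend and do the last short stroke gently.

```bash
python3 -m creep '[{"hand":0,"travel":[0,0,4.8],"angular":[0,0,0]},{"hand":0,"travel":[-0.7,-0.7,4.8],"angular":[0,0,0]},{"hand":0,"travel":[-0.7,-0.7,4.8],"angular":[0,0,0]}]'; python3 -c "
from h import *
stat(8,5,58.5)"
```

```text
clock: 25.4
eef_pos: [523.7, 157.5, 142.4]
tool_rot: [-3.117, 0.007, -1.337]
force: [0.3, 1.6, -0.0]
width: -0.1
mark (np.float64(-51.7), 'dir', np.float64(-53.7), 'n', 872, 'side offset', np.float64(0.9), np.float64(0.92))
t 25.45 [524.2 157.2 143.3] D 70.0 phi -119.8 yaw -76.6 al -136.8 F [-0.2  0.1 -0.3] q7 -1.76
[-0.51, -1.18] -5; [-0.21, -1.59] -10; [0.05, -2.03] -15; [0.27, -2.49] -20; [0.45, -2.97] -25; [0.59, -3.46] -30; [0.68, -3.96] -35; [0.73, -4.47] -40;
```

```bash
python3 -m creep '[{"hand":0,"travel":[-0.1,-0.8,0],"angular":[0,0,-5]},{"hand":0,"travel":[-0.21,-1.59,0],"angular":[0,0,-10]},{"hand":0,"travel":[0.05,-2.03,0],"angular":[0,0,-15]},{"hand":0,"travel":[0.27,-2.49,0],"angular":[0,0,-20]},{"hand":0,"travel":[0.45,-2.97,0],"angular":[0,0,-25]},{"hand":0,"travel":[0.59,-3.46,0],"angular":[0,0,-30]},{"hand":0,"travel":[0.59,-3.46,0],"angular":[0,0,-30]}]'; python3 -c "
from h import *
stat(10,3,58.5)"
```

```text
clock: 26.15
eef_pos: [559.9, 157.2, 145.7]
tool_rot: [-3.116, -0.009, -0.816]
force: [-1.0, -4.6, 2.0]
width: 0.2
mark (np.float64(-26.7), 'dir', np.float64(-35.2), 'n', 904, 'side offset', np.float64(3.8), np.float64(0.92))
t 26.2 [559.9 157.3 145.6] D 60.7 phi -89.2 yaw -46.9 al -137.7 F [-1.8 -6.   3.3] q7 -1.35
[0.04, -0.38] -3; [0.22, -0.62] -6; [0.4, -0.87] -9; [0.56, -1.13] -12; [0.71, -1.4] -15; [0.84, -1.68] -18; [0.96, -1.96] -21; [1.06, -2.25] -24; [1.15, -2.54] -27; [1.23, -2.84] -30;
```

```bash
sed -i 's/mark(im,C))/mark(im,C,159.7))/' h.py; python3 -m creep '[{"hand":0,"travel":[0.1,-0.38,0.1],"angular":[0,0,-3]},{"hand":0,"travel":[0.26,-0.62,0.2],"angular":[0,0,-6]},{"hand":0,"travel":[0.43,-0.87,0.2],"angular":[0,0,-9]},{"hand":0,"travel":[0.43,-0.87,0.2],"angular":[0,0,-9]}]'; python3 -c "
from h import *
stat(10,2,58.5)
im=snap('side','s7.png',(220,200,290,270),8)"
```

```text
clock: 26.6
eef_pos: [569.9, 158.2, 145.2]
tool_rot: [-3.119, -0.015, -0.663]
force: [-0.1, -5.2, 3.5]
width: -0.1
mark (np.float64(-17.7), 'dir', np.float64(-24.2), 'n', 902, 'side offset', np.float64(3.0), np.float64(0.92))
t 26.65 [569.9 158.1 145.2] D 60.8 phi -79.7 yaw -38.0 al -138.4 F [-0.8 -4.1  1.7] q7 -1.23
[-0.04, -0.31] -2; [0.09, -0.47] -4; [0.21, -0.63] -6; [0.32, -0.8] -8; [0.43, -0.97] -10; [0.54, -1.15] -12; [0.64, -1.33] -14; [0.73, -1.51] -16; [0.81, -1.7] -18; [0.89, -1.89] -20;
```

View pics/s7.png

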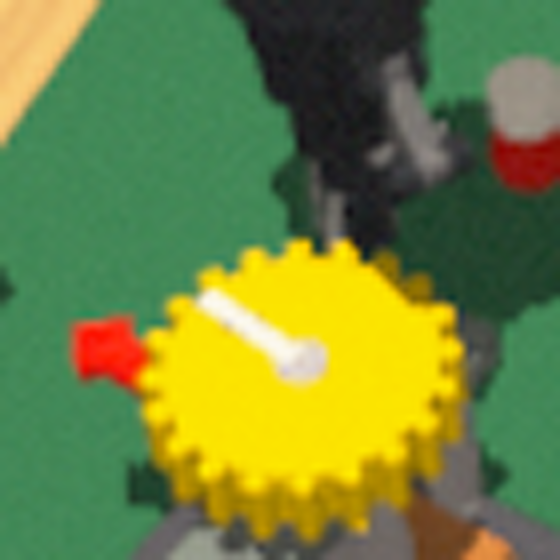

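The mark end is at crop (207,300), the hub at (302,360) and the pointer at (105,345). I'll work out the angle from these pixels directly.

```bash
python3 -c "
from h import *
im=ctrl.get_image('side')
uv=np.array([[302,360],[207,300]])/8+[220,200]-.5
for z in(154,160):
    w=unproj(im,uv,z)[:,:2];d=w[1]-w[0];print(z,w.round(1),np.hypot(*d),np.degrees(np.arctan2(d[1],d[0])))
# predicted crop pixels: C, mark end on pointer at -11/-13.5
for a in(-10,-12,-14,-24):
    print(a,((proj(im,[[*(C+38*np.array([np.cos(np.radians(a)),np.sin(np.radians(a))])),159.8],[*(C+97*np.array([np.cos(np.radians(a)),np.sin(np.radians(a))])),112]])-[220,200]+.5)*8).round())
print(((proj(im,[[*C,159.8]])-[220,200]+.5)*8).round())
print([(d['at'],d['confidence']) for d in ctrl.spot_point('side','pointer_yellow')],[(d['at'],d['confidence']) for d in ctrl.spot_point('side','wheel_yellow_mark')],[(d['at'],d['confidence']) for d in ctrl.spot_point('side','wheel_yellow_top')])
"
```

```text
154 [[563.  210.4]
 [600.  199. ]] 38.75279767173769 -17.129816914920784
160 [[560.3 214.6]
 [597.1 203.2]] 38.46744304231646 -17.129816914920493
-10 [[197. 321.]
 [ 64. 345.]]
-12 [[200. 318.]
 [ 71. 338.]]
-14 [[202. 315.]
 [ 78. 331.]]
-24 [[218. 302.]
 [117. 299.]]
[[301. 370.]]
[([656.5, 194.7, 108.9], 0.65), ([277.6, 326.2, 113.4], 0.62), ([556.9, 217.5, 5.9], 0.46)] [([222.3, 346.6, 157.1], 0.77), ([592.0, 204.6, 158.5], 0.74), ([358.7, 205.2, -1.6], 0.63)] [([562.1, 221.0, 161.7], 0.9), ([184.0, 360.1, 149.6], 0.59), ([565.7, 211.7, 19.1], 0.33)]
```

PCA gives −17.7° and the direct pixels −17.1°, both about the side camera's own centre. The pointer about that centre is at −12°, so about 5° more.

```bash
python3 -m creep '[{"hand":0,"travel":[0.05,-0.27,0.1],"angular":[0,0,-2.5]},{"hand":0,"travel":[0.2,-0.53,0.2],"angular":[0,0,-5]},{"hand":0,"travel":[0.2,-0.53,0.2],"angular":[0,0,-5]}]'; python3 -c "
from h import *
C=np.array([560.4,214.9])
import h;h.C=C
stat()"
```

```text
clock: 27.2
eef_pos: [575.6, 159.5, 144.7]
tool_rot: [-3.121, -0.02, -0.58]
force: [-0.1, -5.4, 2.8]
width: -0.1
mark (np.float64(-13.0), 'dir', np.float64(-12.8), 'n', 886, 'side offset', np.float64(-0.1), np.float64(0.91))
t 27.25 [575.7 159.5 144.8] D 57.5 phi -74.6 yaw -33.3 al -138.7 F [ 0.7 -5.4  2.9] q7 -1.16
```

```bash
python3 -m creep '[{"hand":0,"travel":[0.75,0.66,0],"angular":[0,0,0]},{"hand":0,"travel":[3,2.7,0],"angular":[0,0,0]},{"hand":0,"travel":[3,2.7,-4],"angular":[0,0,0]},{"hand":0,"travel":[3,4,-9],"angular":[0,0,0]},{"hand":0,"travel":[3,6,-13],"angular":[0,0,0]},{"hand":0,"travel":[5,10,-15],"angular":[0,0,0]},{"hand":0,"travel":[5,15,-15],"angular":[0,0,0]},{"hand":0,"travel":[5.4,20,-15],"angular":[0,0,0]},{"hand":0,"travel":[5.4,26,-15],"angular":[0,0,0]},{"hand":0,"travel":[5.4,26,-15],"angular":[0,0,0]},{"hand":0,"travel":[5.4,26,-15],"angular":[0,0,0]}]'; python3 -c "
from h import *
import h
for c,cc,crop in(('side',[560.4,214.9],(220,200,290,270)),('top',[557.3,218.2],(215,125,275,185))):
    cc=np.array(cc);im=snap(c,c+'9.png',crop,6 if c=='side' else 7);print(c,mark(im,cc,160))
    hh=cv2.cvtColor(im['frame'],cv2.COLOR_RGB2HSV);m=((hh[...,0]<6)|(hh[...,0]>174))&(hh[...,1]>140)&(hh[...,2]>70)
    v,u=np.nonzero(m);w=unproj(im,np.c_[u,v],111)[:,:2]-cc;r=np.hypot(*w.T);a=np.degrees(np.arctan2(w[:,1],w[:,0]));k=(r>50)&(r<105)&(abs(a+11)<25)
    print('ptr',k.sum(),np.degrees(np.arctan2(*w[k].mean(0)[::-1])))
a,b=[cv2.imread('pics/'+x) for x in('side9.png','top9.png')];cv2.imwrite('pics/f.png',cv2.resize(np.hstack([a,b]),(798,399)))
"
```

```text
clock: 28.35
eef_pos: [473.6, -90.2, 291.1]
tool_rot: [-3.12, -0.022, -0.586]
force: [1.2, 0.5, -1.0]
width: 0.1
side (np.float64(-13.1), 'dir', np.float64(-12.5), 'n', 890, 'side offset', np.float64(-0.3), np.float64(0.91))
ptr 50 -11.56699524585996
top (np.float64(-13.1), 'dir', np.float64(-12.4), 'n', 818, 'side offset', np.float64(-0.3), np.float64(0.91))
ptr 51 -13.214044496929004
```

View pics/f.png

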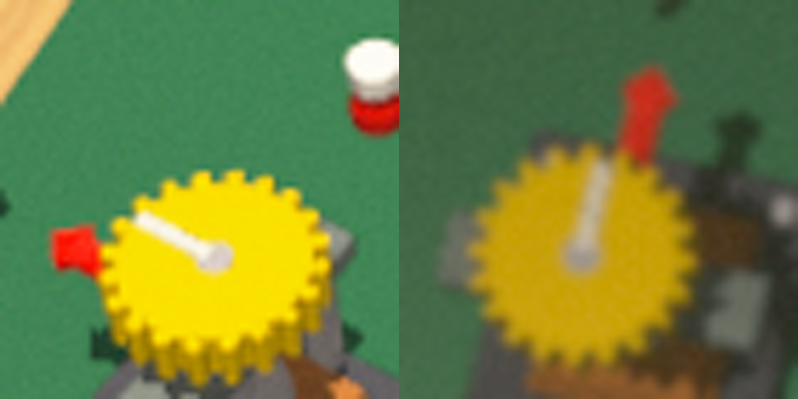

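Both cameras put the mark at −13.1°, and the pointer at −11.6° (side) and −13.2° (top), so they agree. In the picture the mark runs parallel to the red arrow and the hand is well clear.

```bash
python3 -c "
from cell import ctrl
print(ctrl.finish_job())"
```

```text
the job is handed in; nothing more can be done
None
```

I rolled the yellow wheel anticlockwise by its rim, first to the pointer and then two more full turns. That was about 767° in all, in three long strokes and one short one. The mark is over the pointer again, the hand is well clear, and I handed the job in at about 28.5 s of the 67 s allowed.

- **Mark position:** both cameras put the mark at −13.1°. The pointer reads −11.6° from the side and −13.2° from above, so the mark is over it to within about 1.5°.
- **Number of turns:** this comes from adding up the strokes and the mark readings between them. The wheel's height also fits two turns, at about 160 mm against 154 mm at the start.
- **Readings that disagreed:** some mark angles taken partway were off by 10–20°, because my calculation used the wheel's starting height and a slightly wrong centre. I corrected both before the last stroke.
- **Forces and other items:** the wrist force at the end of each move stayed below about 8 N; I did not record it within the moves. I touched nothing but the yellow wheel's rim as far as I could tell. The blue press and the table items were not checked one by one at the end.

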